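# Route the test flow to the blue port

## Robot

A 6-joint arm with a two-finger parallel gripper is mounted at the origin on a cart in front of the work surface, level with it; the furniture and walls round the work are solid. World frame = base frame: x ahead of the robot, y to its left, z up, the work surface at z = 0. Lengths are in m, angles in rad, forces in N, time in s.
With the tool pointing down it reaches from about 0.275 to 1 m from the base axis. Payload 8.4 kg.
Tool frame: the origin (TCP) lies on the centre line of the jaws, within the pads' length; the fingertips stand 17 mm ahead of it and the grasp point (between the pads) lies 2 mm behind it (bot.tcp_to_tips is the z of the fingertips in the tool frame, in m); z points along the fingers, y is the line along which they close (so a half turn about z gives the same grasp; the last joint's range is limited). The gripper opens to 85 mm and grips with 20 to 120 N. Pads are 22 mm wide; open, the fingers measure 114 mm over their backs; the gripper's body (76 mm by 85 mm) begins 54 mm behind the grasp point. The pads swing forward as they close: fully open they stand 13 mm farther back than shut.
Start: joints at [-1.336, 0.353, 1.633, -0, 1.155, -0.002], TCP at [0.147, -0.608, 0.248] pointing down, gripper open.
Joint ranges: [-2.63, 2.63], [-0.92, 2.1], [0.06, 2.66], [-1.3, 4.44], [0, 2.69], [-3.02, 3.02]. Speed limits (rad/s): [2.22, 2.22, 2.79, 3.14, 3.14, 3.14].

## Interface

Orientations are given as a unit quaternion [x, y, z, w].
In Python, from workcell import bot, hand, kinematics, get_obs, vision, hand_in gives the robot as it stands. The module is installed in compiled form; this text tells all that it offers. Calls block until the motion is done:
- bot.reach(position, orientation): joint-space move of the TCP to a pose.
- bot.servo_line(position, ori=None, velocity=0.15): straight line of the TCP; ori=None keeps the orientation; velocity is the mean speed in m/s.
- bot.goto_joints(angles): joint-space move.
- hand.move_gripper(opening, strength=None): finger opening in m; strength is the grip in N (None keeps the last); returns when the fingers have stopped.
- bot.dwell(seconds).
- kinematics.solve_ik(position, orientation): joint angles nearest the present ones, or None.
- get_obs(): the state.
- vision.read_camera(name): name is "side" or "top"; returns a dict with "frame" (384x512x3 uint8, red, green, blue), "intrinsics" (3x3 intrinsics, pixels), "view" (4x4, takes a point from world to camera coordinates). Camera axes: x right, y down, z forward; pixel columns grow to the right and rows downward; lengths in m; the calibration is good to about 2 mm. A picture is of the moment at which its call begins. There is no depth.
A pose or a line that the arm cannot do raises bot.IKError and nothing moves.
- hand_in(): hands the job in; it is judged then, once.
The state is a dict: "time_s": time; "joint_pos": joint angles; "joint_vel": joint speeds; "joint_efforts": joint torques, N m; "position": TCP position; "orientation": TCP orientation; "wrist_force": force on the tool from outside, world axes, zero at the start; "ft_torque": the same for the moment, N m; "gripper_width": finger opening in m; "grip_force": force on a finger pad.
Only numpy, scipy, OpenCV 4.12 (cv2) and the standard library are available. Lean on these libraries where they do the work, as an engineer would, in place of code of your own. Each camera call takes 0.05 s, during which the arm holds its last target. There are 200 camera calls.

## Task

With a fingertip, push the red pointer of the flow selector round until it points at the port where the blue cuff stands, and only then push the yellow valve lever fully open, so that it lies along the steel outlet pipe. Only push the pointer and the lever, never grip or shove them hard, and leave the three cuffs and the pressure gauge where they stand.

Things in the scene. Friction and masses are not known exactly. Their poses are not given: they have to be found in the camera images.
- manifold: Grey plate fixed to the bench, 16 mm thick, origin on its underside: a disc of radius 140 mm about x 0, y 60 mm and a 100 mm wide wing to y -210 mm carrying the valve. Three port bosses (radius 23, tops 20 mm above the bench) lie 110 mm from the selector axis at +60, 0 and -60 degrees from the plate's +x, each behind a white line. The steel outlet pipe runs along the plate's -y.
- selector_axis (a point): On the vertical axis of the red pointer, 36 mm above the bench; its axes are the plate's axes.
- selector (a joint): Turn of the red pointer, rad, counter-clockwise from above positive. At 0 it points along the plate's -x, at -2.09 to the port at +60 degrees, at +2.09 to that at -60, at +3.14 or -3.14 to that at 0 degrees; stops at +-3.7. Starts within -0.7 to 0.7. Friction 0.06 N m (about 1 N at the post); stays where it is left.
- pointer: The red pointer arm with its push post. The arm is 16 mm wide, reaches 76 mm from the axis, and lies 38 to 46 mm above the bench; its own x axis points from the axis to its tip.
- pointer_post (a point): Middle of the push post on the pointer (steel post in an upright 16 mm diameter black rubber sleeve), 55 mm from the selector axis, 62 mm above the bench; the post stands from 46 to 78 mm above the bench.
- pointer_aim (a point): Point on the pointer's line at the ports' radius, 110 mm from the selector axis (34 mm beyond the tip): it lies over the middle of the port pointed at.
- valve_axis (a point): On the vertical axis of the yellow valve lever, at the plate's x = -10, y = -125 mm, 52 mm above the bench; its axes are the plate's axes.
- valve (a joint): Turn of the yellow lever in rad, counter-clockwise from above positive: 0 closed, across the pipe, pointing along the plate's -x; 1.57 fully open at its stop, pointing along the plate's -y over the outlet pipe. Starts between 0 and 0.15. Friction 0.06 N m (about 1 N at its post); it stays where it is left.
- handle: The yellow valve lever with its push post: a bar 15 mm wide, 54 to 60 mm above the bench, reaching 76 mm from the axis along its own x.
- handle_post (a point): Middle of the push post on the lever (steel post in an upright 16 mm diameter black rubber sleeve), 64 mm from the valve axis, 76 mm above the bench; the post stands from 60 to 92 mm above the bench.
- cuff_blue: Light blue hose cuff, 33 mm across and 34 mm high, standing loose on one of the three ports, underside 20 mm above the bench; origin at the centre of its underside.
- cuff_clear_a: Clear hose cuff, 35 mm across and 40 mm high, standing loose on another port; origin at the centre of its underside.
- cuff_clear_b: Second clear hose cuff, like the first, on the remaining port.
- gauge: Black round pressure gauge lying on its back on the bench, 76x54x28 mm, loose, to the left of the plate; origin at the centre of its underside.
Mind the look-alikes: they are no part of the job. What is shaped like the cuff_clear_a but black or brown is not meant. Leave any orange look-alike of the cuff_clear_b alone.

How it is judged:
On the way, in this order (a step that is already met when the one before it is completed fails the run):
1. the red pointer points at the blue cuff's port, the valve still closed (horizontal distance between pointer_aim and cuff_blue below 0.015 m and value of joint valve below 0.4 rad), for 0.2 s.
2. the yellow lever is fully open (value of joint valve above 1.4 rad), for 0.2 s.
At the end, for the whole second after the job is handed in: The pointer's line passes within 15 mm of the blue cuff's centre (about 8 degrees), the yellow lever is turned past 1.4 rad (within about 10 degrees of its stop), and the cuffs and the gauge stand still within 12 mm of where they were (horizontal distance between pointer_aim and cuff_blue below 0.015 m and value of joint valve above 1.4 rad and distance of each of cuff_blue, cuff_clear_a, cuff_clear_b, gauge from where it was at the start of the episode below 0.012 m and linear speed of each of cuff_blue, cuff_clear_a, cuff_clear_b below 0.02 m/s); the robot touches nothing.
It fails at once if the valve is opened while the pointer is not at the blue cuff's port (value of joint valve above 0.5 rad and horizontal distance between pointer_aim and cuff_blue above 0.02 m).
It fails at once if a cuff or the gauge is pushed, lifted or carried away (distance of any of cuff_blue, cuff_clear_a, cuff_clear_b, gauge from where it was at the start of the episode above 0.012 m).
It fails at once if the pointer or the lever is gripped or shoved with more than 34 N (contact force between the fingers and pointer above 34 N or contact force between the fingers and handle above 34 N).
It also fails if it takes over 61 s, if anything falls off the work surface, if the arm or the gripper's body presses on something with over 40 N, if the wrist force passes 120 N, or if a joint passes its speed limit or range.

## Working session

There is one attempt and no reset: what is moved stays moved. The work goes in short steps, each a Python script; the robot and the scene stay as the last script left them, time stands still between calls to the robot, and variables do not carry over. Pictures are saved under pics/ and viewed, at most 10 in all, crops included, and the job is handed in when it is done.

```bash
mkdir -p pics; python3 - <<'E'
from workcell import vision,get_obs
import cv2,numpy as np
for n in("top","side"):
    c=vision.read_camera(n); cv2.imwrite(f"pics/{n}0.png",cv2.cvtColor(c["frame"],cv2.COLOR_RGB2BGR)); np.savez(f"{n}0.npz",**c)
    print(n,c["intrinsics"].round(1).tolist(),c["view"].round(3).tolist())
o=get_obs();print(o["time_s"],o["orientation"],o["gripper_width"])
E
```

```text
top [[478.5, 0.0, 249.4], [0.0, 478.5, 196.8], [0.0, 0.0, 1.0]] [[0.022, -1.0, -0.017, 0.018], [-0.991, -0.02, -0.13, 0.606], [0.129, 0.02, -0.991, 1.195], [0.0, 0.0, 0.0, 1.0]]
side [[391.0, 0.0, 263.3], [0.0, 391.0, 193.9], [0.0, 0.0, 1.0]] [[0.999, -0.041, -0.018, -0.606], [-0.036, -0.518, -0.854, 0.096], [0.026, 0.854, -0.519, 0.934], [0.0, 0.0, 0.0, 1.0]]
0.1 [ 9.92996832e-01  1.18139312e-01 -7.65506142e-05 -6.23775505e-04] 0.08523564874952551
```

View pics/top0.png

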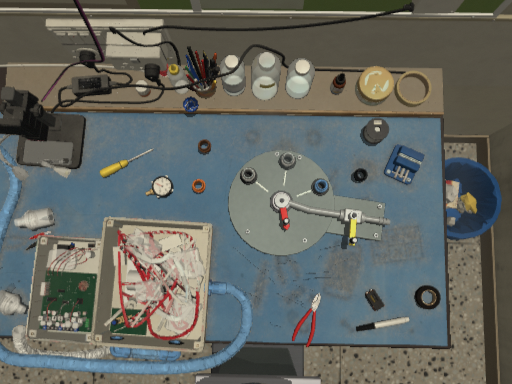

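View pics/side0.png

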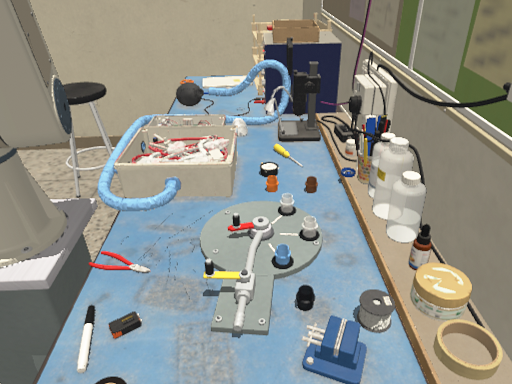

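Top view: plate disc at about (283,202), wing to (383,222). Cuff-shaped candidates are the light blue one at (320,186), which is on a port boss; the clear ones at (248,175) and (288,159), on the other two; and loose look-alikes in brown (204,146), orange (198,186) and black (360,175), which are off the plate. The light blue one is meant. The red pointer points down in the image, towards the robot; the yellow lever is at (352,228). I'll confirm in a crop.

```bash
cat > h.py <<'E'
import numpy as np,cv2
def ray(c,uv,z):
    R,t=c["view"][:3,:3],c["view"][:3,3]
    o=-R.T@t; d=R.T@np.linalg.inv(c["intrinsics"])@np.array([uv[0],uv[1],1.])
    return o+d*(z-o[2])/d[2]
def proj(c,p):
    q=c["intrinsics"]@(c["view"][:3,:3]@np.asarray(p)+c["view"][:3,3]); return q[:2]/q[2]
def mask(c,name):
    h=cv2.cvtColor(c["frame"],cv2.COLOR_RGB2HSV); H,S,V=[h[...,i].astype(int) for i in range(3)]
    return {"red":((H<6)|(H>174))&(S>150)&(V>90),"yellow":(H>22)&(H<34)&(S>150)&(V>120),
     "grey":(S<60)&(V>75),"blue":(H>98)&(H<115)&(S>60)&(V>60),"dark":(V<60)}[name].astype(np.uint8)
def roi(m,x0,y0,x1,y1):
    o=np.zeros_like(m);o[y0:y1,x0:x1]=m[y0:y1,x0:x1];return o
E
python3 - <<'E'
from h import *
c=dict(np.load("top0.npz"))
m=roi(cv2.morphologyEx(mask(c,"grey"),cv2.MORPH_OPEN,np.ones((5,5))),220,140,400,262)
k=max(cv2.findContours(m,cv2.RETR_EXTERNAL,cv2.CHAIN_APPROX_NONE)[0],key=cv2.contourArea)
P=np.array([ray(c,p[0],.016)[:2] for p in k])
ctr=np.array([.48,-.0]); ctr=P.mean(0)
from scipy.optimize import least_squares
g=ray(c,(283,202),.016)[:2]
sel=P[np.abs(np.linalg.norm(P-g,axis=1)-.14)<.015]
f=least_squares(lambda q:np.linalg.norm(sel-q[:2],axis=1)-q[2],[*g,.14],loss="soft_l1",f_scale=.002).x
print("disc",f,len(sel))
far=P[np.linalg.norm(P-f[:2],axis=1)>.17]
r=cv2.minAreaRect((far*1e3).astype(np.float32));print("wing",r,cv2.boxPoints(r).round())
for col,z in(("red",.046),("yellow",.06)):
    y,x=np.nonzero(roi(mask(c,col),265,185,375,250)); 
    a=(x<320) if col=="red" else (x>335)
    Q=np.array([ray(c,p,z)[:2] for p in zip(x[a],y[a])]); vx=cv2.fitLine(Q.astype(np.float32),cv2.DIST_HUBER,0,.01,.01).ravel(); print(col,len(Q),Q.mean(0),vx, Q.min(0),Q.max(0))
f3=c["frame"][140:260,220:400]
cv2.imwrite("pics/crop1.png",cv2.resize(cv2.cvtColor(f3,cv2.COLOR_RGB2BGR),(720,480),interpolation=cv2.INTER_CUBIC))
s=dict(np.load("side0.npz"));f3=s["frame"][180:330,190:330]
cv2.imwrite("pics/crop2.png",cv2.resize(cv2.cvtColor(f3,cv2.COLOR_RGB2BGR),(560,600),interpolation=cv2.INTER_CUBIC))
E
```

```text
disc [ 0.59735615 -0.05516643  0.14174465] 306
wing ((641.252685546875, -185.93527221679688), (508.481689453125, 175.92111206054688), 50.173980712890625) [[ 411. -325.]
 [ 546. -438.]
 [ 872.  -47.]
 [ 737.   66.]]
red 91 [ 0.55622763 -0.05885664] [ 0.97785634  0.2092773   0.5562276  -0.05885664] [ 0.52376818 -0.07193284] [ 0.57734748 -0.04846571]
yellow 42 [ 0.52733359 -0.23022279] [ 0.9994736  -0.03244439  0.53825206 -0.23229168] [ 0.48878857 -0.23635551] [ 0.55144214 -0.22107206]
```

View pics/crop1.png

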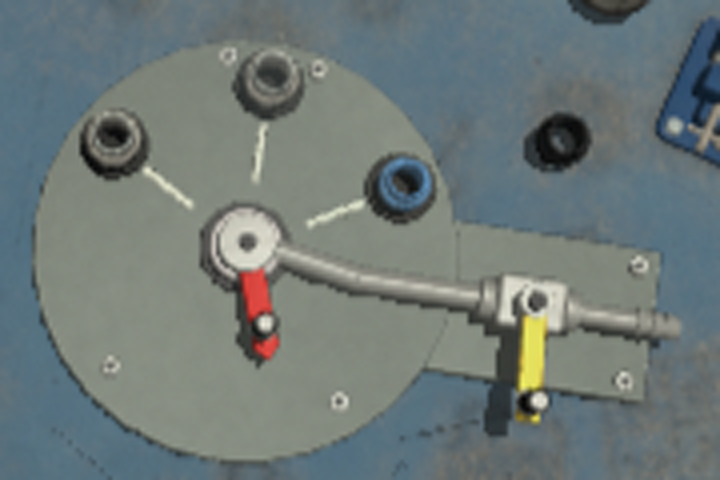

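View pics/crop2.png

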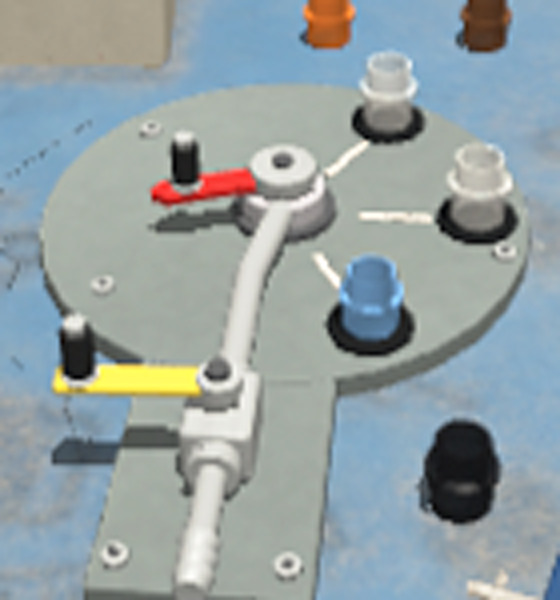

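Crops confirm it: light blue cuff on the right-hand port (crop (400,188)), clear cuffs on the other two, black/orange/brown look-alikes off the plate. Red post top is at crop (265,321), lever post top at (540,399).

```bash
python3 - <<'E'
from h import *
from workcell import kinematics
from scipy.spatial.transform import Rotation as Ro
c=dict(np.load("top0.npz"));s=dict(np.load("side0.npz"))
C=lambda u,v,z:ray(c,(220+u/4,140+v/4),z)[:2]
S=lambda u,v,z:ray(s,(190+u/4,180+v/4),z)[:2]
hub=C(247,242,.052);print("hub",hub,"side",S(283,161,.052))
for n,p in dict(clr60=C(115,143,.02),clr0=C(268,85,.02),blue=C(400,188,.02),blueS=S(370,322,.02),c0S=S(477,218,.02),c60S=S(389,122,.02)).items():
    d=p-[.597,-.0555];print(n,p,np.hypot(*d),np.degrees(np.arctan2(d[1],d[0])))
for n,p in dict(post=C(265,321,.078),postS=S(184,137,.078),vh=C(538,301,.064),vhS=S(219,368,.064),hp=C(540,399,.092),hpS=S(75,320,.092)).items(): print(n,p)
th=np.radians(-10)
for a in np.arange(-180,181,30):
    q=Ro.from_euler("z",a,degrees=True)*Ro.from_quat([1,0,0,0])
    r=[kinematics.solve_ik([x,y,.075],q.as_quat()) for x,y in((.55,-.05),(.5,-.23))]
    print(a,[None if k is None else np.round(k[[0,3,5]] if hasattr(k,'shape') else np.array(k)[[0,3,5]],2) for k in r])
E
```

```text
hub [ 0.59574004 -0.05238272] side [ 0.59945776 -0.05556079]
clr60 [0.663676   0.03385744] 0.11149188504414106 53.270740209683765
clr0 [ 0.70448383 -0.06635486] 0.1080305550118035 -5.766787146014886
blue [ 0.63737127 -0.15356014] 0.10604541543181983 -67.62308035210424
blueS [ 0.64007848 -0.15677382] 0.11005517396401386 -66.95672999079395
c0S [ 0.70734887 -0.07280647] 0.11169774373374532 -8.913325944403688
c60S [0.66708773 0.02723428] 0.10843086090508536 49.730647172477866
post [ 0.54341531 -0.06294986]
postS [ 0.54573282 -0.06633947]
vh [ 0.56069515 -0.23437698]
vhS [ 0.56411527 -0.23455153]
hp [ 0.49824947 -0.22962263]
hpS [ 0.5006362  -0.22994974]
-180 [array([-0.09, -0.  , -1.66]), array([-0.43, -0.  , -2.  ])]
-150 [array([-0.09, -0.  , -2.19]), array([-0.43, -0.  , -2.53])]
-120 [array([-0.09, -0.  , -2.71]), None]
-90 [None, array([-0.43, -0.  ,  2.71])]
-60 [array([-0.09, -0.  ,  2.52]), array([-0.43, -0.  ,  2.18])]
-30 [array([-0.09, -0.  ,  2.  ]), array([-0.43, -0.  ,  1.66])]
0 [array([-0.09, -0.  ,  1.48]), array([-0.43, -0.  ,  1.14])]
30 [array([-0.09, -0.  ,  0.95]), array([-0.43, -0.  ,  0.61])]
60 [array([-0.09, -0.  ,  0.43]), array([-0.43, -0.  ,  0.09])]
90 [array([-0.09, -0.  , -0.09]), array([-0.43, -0.  , -0.43])]
120 [array([-0.09, -0.  , -0.62]), array([-0.43, -0.  , -0.96])]
150 [array([-0.09, -0.  , -1.14]), array([-0.43, -0.  , -1.48])]
180 [array([-0.09, -0.  , -1.66]), array([-0.43, -0.  , -2.  ])]
```

```bash
cat >> h.py <<'E'
from workcell import bot,hand,get_obs,vision
from scipy.spatial.transform import Rotation as Ro
A=np.array([.5965,-.054]);V=np.array([.5625,-.2355]);TH=np.radians(-7.3)
def pose(c0,phi,r,off,z):
    u=np.array([np.cos(phi),np.sin(phi)]);t=np.array([-u[1],u[0]])
    return [*(c0+r*u-off*t),z],(Ro.from_euler("z",phi-np.pi/2)*Ro.from_quat([1,0,0,0])).as_quat()
def push(c0,r,z,p0,p1,off=.019,gap=.015):
    p,q=pose(c0,p0,r,off+gap,z+.12); bot.reach(p,q)
    bot.servo_line([*p[:2],z],velocity=.12)
    print("down",get_obs()["wrist_force"].round(1)); mx=0
    for f in [p0]+list(np.linspace(p0,p1,int(np.ceil(abs(p1-p0)/.1))+1)[1:]):
        p,q=pose(c0,f,r,off,z); bot.servo_line(p,q,velocity=.06)
        F=np.linalg.norm(get_obs()["wrist_force"][:2]); mx=max(mx,F)
        if F>15: print("STOP",F,f);break
    p,q=pose(c0,f,r,off+.02,z); bot.servo_line(p,velocity=.06); bot.servo_line([*p[:2],z+.12],velocity=.15)
    print("maxF",mx,"t",get_obs()["time_s"])
def snap(n):
    for k in("top","side"):
        c=vision.read_camera(k);np.savez(f"{k}{n}.npz",**c)
        x0,y0,w,h=(220,140,180,120) if k=="top" else (190,180,150,150)
        cv2.imwrite(f"pics/{k}{n}.png",cv2.resize(cv2.cvtColor(c["frame"][y0:y0+h,x0:x0+w],cv2.COLOR_RGB2BGR),None,fx=4,fy=4,interpolation=cv2.INTER_CUBIC))
E
python3 - <<'E'
from h import *
hand.move_gripper(0.0,20)
push(A,.055,.073,np.radians(191.4),np.radians(291))
p,q=pose(V,np.radians(180),.064,.04,.25); bot.reach([.36,-.2,.25],q)
snap(1);print(get_obs()["time_s"])
E
```

```text
down [-0.7  0.1  0.7]
maxF 1.2431247823865563 t 10.825
12.375
```

View pics/top1.png

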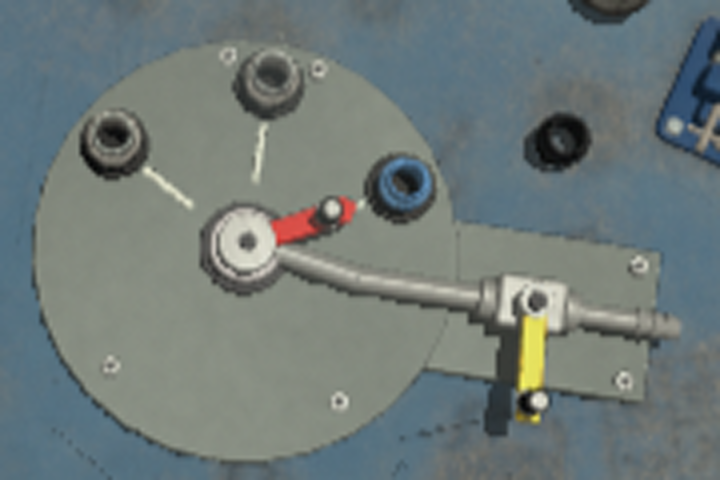

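The pointer now lies over the port's white line, with its tip at crop (352,208), heading to the blue cuff at (400,188). I'll measure the residual angle.

```bash
python3 - <<'E'
from h import *
for n,z in(("top",.046),("side",.046)):
    c=dict(np.load(n+"1.npz"));b=(265,170,315,210) if n=="top" else (240,190,300,270)
    y,x=np.nonzero(roi(mask(c,"red"),*b));Q=np.array([ray(c,p,z)[:2] for p in zip(x,y)])
    v=cv2.fitLine(Q.astype(np.float32),cv2.DIST_HUBER,0,.01,.01).ravel();d=Q.mean(0)-A
    print(n,len(Q),Q.mean(0),"line",np.degrees(np.arctan(v[1]/v[0])),"mean",np.degrees(np.arctan2(d[1],d[0])))
c=dict(np.load("top1.npz"));p=ray(c,(220+331/4,140+208/4),.078)[:2]-A;print("post",np.hypot(*p),np.degrees(np.arctan2(p[1],p[0])))
E
```

```text
top 65 [ 0.60975262 -0.08700418] line -71.520584 mean -68.1223890832599
side 80 [ 0.61188252 -0.10113089] line -68.92323 mean -71.9244212437298
post 0.052564597903690315 -69.44319324331234
```

View pics/side1.png

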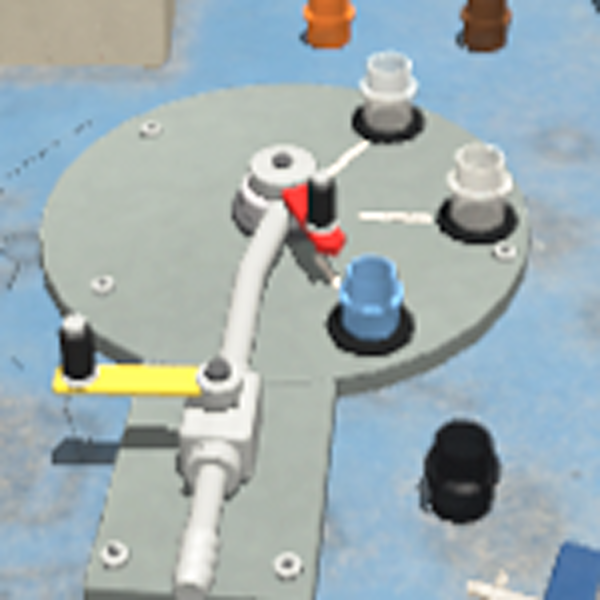

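The pointer is about 2° short (4 mm at the port). A small nudge, then the lever.

```bash
python3 - <<'E'
from h import *
push(A,.055,.073,np.radians(286),np.radians(292.8))
push(V,.064,.087,np.radians(174.8),TH+np.pi+1.52)
p,q=pose(V,np.radians(180),.064,.04,.25); bot.reach([.36,-.2,.25],q)
snap(2);print(get_obs()["time_s"])
E
```

```text
down [-0.4  0.5 -0.3]
maxF 1.3593115332810664 t 17.2333
down [-0.3 -0.1  0.2]
maxF 1.5206875502676265 t 25.75
27.1167
```

View pics/top2.png

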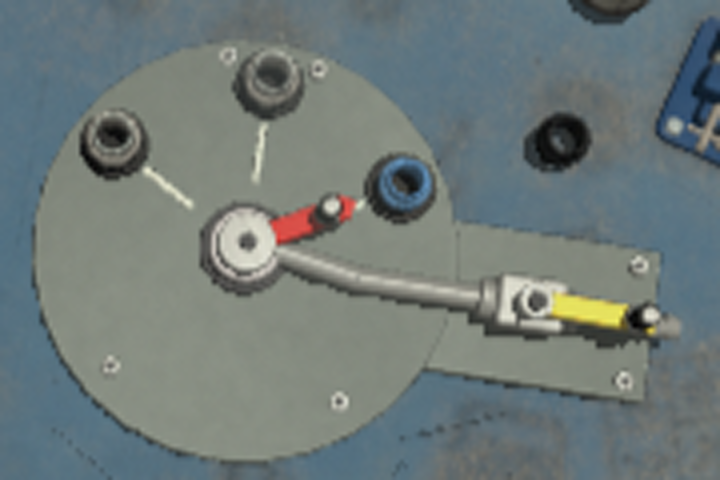

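The pointer is aligned with the blue cuff. The lever lies nearly along the pipe (post top at crop (650,316)); I'll measure its angle.

```bash
python3 - <<'E'
from h import *
from workcell import hand_in
c=dict(np.load("top2.npz"));C=lambda u,v,z:ray(c,(220+u/4,140+v/4),z)[:2]
for h0 in (C(538,301,.064),V):
    d=C(650,316,.092)-h0;print("post",np.hypot(*d),(np.arctan2(d[1],d[0])-TH)%(2*np.pi)-np.pi)
y,x=np.nonzero(roi(mask(c,"yellow"),350,205,390,230));Q=np.array([ray(c,p,.06)[:2] for p in zip(x,y)])
v=cv2.fitLine(Q.astype(np.float32),cv2.DIST_HUBER,0,.01,.01).ravel();v=v*np.sign(-v[1]);print("line",(np.arctan2(v[1],v[0])-TH)%(2*np.pi)-np.pi)
E
```

```text
post 0.06332743862184734 1.5321736540628388
post 0.06254903823067737 1.5007430378525113
line 1.6615000629706698
```

The lever is at about 1.5 rad, above the 1.4 needed, and the cuffs haven't moved. Handing in.

```bash
python3 -c "
from workcell import hand_in
print(hand_in())"
```

```text
the job is handed in; nothing more can be done
None
```

I handed the job in at about 27 s of robot time, though the hand-in returned no verdict: the pointer points at the blue cuff's port, the lever is open at about 1.5 rad (1.4 needed), push forces read at most about 1.5 N, and the three cuffs look unmoved in the last picture; I did not re-check the gauge, but the arm never went near it.

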